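Push the keepsake chest home on the display board

ROBOT

A 6-joint arm with a two-finger parallel gripper is mounted at the origin on the work surface. World frame = base frame: x ahead of the robot, y to its left, z up, the work surface at z = 0. Lengths are in m, angles in rad, forces in N, time in s.
With the tool pointing down it reaches from about 0.3 to 0.95 m from the base axis. Payload 3.1 kg.
Tool frame: the origin (TCP) lies between the finger pads; the fingertips stand 8 mm ahead of it and the grasp point (between the pads) lies 11 mm behind it; z points along the fingers, y is the line along which they close (so a half turn about z gives the same grasp; the last joint's range is limited). The gripper opens to 85 mm and grips with 20 to 120 N. Pads are 22 mm wide; open, the fingers measure 114 mm over their backs; the gripper's body (76 mm by 85 mm) begins 54 mm behind the grasp point. The pads swing forward as they close: fully open they stand 13 mm farther back than shut.
Start: joints at [1.144, 0.308, 1.634, -0, 1.2, -0.07], TCP at [0.218, 0.586, 0.239] pointing down, gripper open.
Joint ranges: [-3.06, 3.06], [-0.79, 1.96], [0.05, 2.63], [-1.19, 4.34], [0.05, 2.64], [-2.94, 2.94]. Speed limits (rad/s): [2.79, 2.79, 3.14, 3.14, 3.14, 3.14].

INTERFACE

Orientations are given as a 3x3 rotation matrix whose columns are the frame's x, y, z axes.
In Python, from rig import r gives the robot as it stands. The module is installed in compiled form; this text tells all that it offers.
- The arm moves only by the shell command python3 -m crank 'ROWS' [FORCE]. ROWS is JSON, a list of rows, each a list of 5 numbers: the opening, from 0 (shut) to 1 (fully open), then the shift along the tool's x, y, z in mm, then the turn about the tool's z in rad. In form: [[jaw, dx, dy, dz, twist], ...]. A call has 1 to 5 rows; each row shifts and turns the commanded pose from where the row before left it, along the tool's axes as they then stand; what a row does not reach is not made up. A row lasts 1/8 s, in which the tool goes at most 62.5 mm and 10.7 degrees, less where a joint would pass 70% of its speed; a pose out of reach is approached as far as the arm can. A call is refused whole if a number of a shift passes 62.5 or a number of a turn 0.188, either way. A call with a gripper value outside its range is refused whole. The fingers move at their own pace and stop on an object; FORCE is the grip in N (left out, the last holds). Time passes only in rows, so rows that do not move let the fingers close. It gives the time, the measured TCP pose, the force, the opening and the grip force at its end, in the units of the state.
- r.read_state(): the state, without advancing time (a new reading comes with each control period).
- r.snapshot(name): name is "side" or "top"; returns a dict with "img" (400x640x3 uint8, red, green, blue), "fov_y" (degrees; the focal length in pixels is half the picture's height over the tangent of half this angle, whatever the lens; pixels are square), "cx", "cy" (the principal point, pixels), "position" and "rotation" of the camera in the world. Camera axes: x right, y down, z forward; pixel columns grow to the right and rows downward; lengths in m; the calibration is good to about 2 mm. A picture is of the moment at which its call begins. There is no depth.
- r.finish_job(): hands the job in; it is judged then, once.
Trained networks look in a picture, given as the dict that the camera call returned (one of the last four; its "shot" number tells which), for a name from the list of things; names that differ only in an ending like _2 or _b are one class to them, and where a whole thing is asked for, a point or a joint stands for the part that bears it (a point fixed in the world has none). Each returns a list of dicts, best first, with "confidence" (0 to 1); they miss things now and then, are a little off and sometimes report something else, mostly with a low value. They report only what shows in the picture. A call takes as long as a camera call. They do not tell look-alikes from the thing itself.
- r.find_in(picture, query): "box" ([left, top, width, height] in pixels, round what is visible of it).
- r.landmark_of(picture, query): "xy" ([column, row] in pixels: a listed point, or the origin of a listed thing).
The state is a dict: "t": time; "joint_positions": joint angles; "joint_vel": joint speeds; "tau": joint torques, N m; "eef_pos": TCP position; "ee_rot": TCP orientation; "wrist_force": force on the tool from outside, world axes, zero at the start; "moment": the same for the moment, N m; "opening": finger opening in m; "grip_force": force on a finger pad.
Only numpy, scipy, OpenCV 4.12 (cv2) and the standard library are available. Lean on these libraries where they do the work, as an engineer would, in place of code of your own. Each camera call takes 0.05 s, during which the arm holds its last target. There are 200 camera calls.

TASK

On the display board, push the inlaid keepsake chest along the surface onto its red felt place, until it stands flat and square against the dark rail and within the felt from side to side. Push it with the fingers only, always sliding on the board, never lifting or tipping it, and leave the pot, the cup, the lamp and the carton where they stand. When it is in place, move clear of it.

Things in the scene. Friction and masses are not known exactly. Their poses are not given: they have to be found in the camera images.
- board: Fixed light-wood display board lying on the counter, top surface 10 mm above the counter, 270 mm deep and 480 mm wide, with a dark-wood rail 14 mm thick along its far edge that rises 30 mm above the board's top. Origin: on the counter under the middle of the rail's inner face (the face towards the robot). x points horizontally across the board towards the rail and beyond, y along the rail, z up; the board reaches from x = -270 mm to the rail's inner face at x = 0.
- felt: Red felt rectangle, flush on the board (no thickness to feel), 150 mm along the rail and 115 mm deep, one long edge at the rail's inner face. Origin: middle of that edge, at the height of the board's top. Axes as the board's: x towards the rail, y along the rail, z up. The felt covers x from -115 to 0 mm, y from -75 to 75 mm. It is fixed.
- chest: Closed dark-wood keepsake chest with brass corners and a blue inlaid top, a plain block with upright faces: 105 mm deep (its x), 130 mm wide (its y), 50 mm tall, about 0.35 to 0.7 kg, too wide to grip. Stands loose on the board, sliding with friction of a few newtons, its x roughly towards the rail at the start (within 0.3 rad). Origin: centre of its underside. Standing home, its origin is 52.5 mm from the rail's inner face.
- pot: Small round brass pot, 50 mm across, 58 mm tall, loose, standing on the board near the rail at one side of the felt, its centre 115 to 122 mm from the felt's middle line; leave it alone. Pot and cup may be on either side. Origin: centre of its underside.
- cup: Small blue mosaic tea-light cup with coloured beads, 54 mm across, 48 mm tall, loose, standing on the board near the rail at the other side of the felt, its centre 115 to 122 mm from the felt's middle line; leave it alone. Origin: centre of its underside.
- lamp: Green mosaic table lamp with a brass foot 90 mm across and a globe 116 mm across, 220 mm tall, loose, on the counter to the right of the board; leave it alone. Origin: centre of its underside.
- carton: Brown cardboard carton 110 x 80 mm, 60 mm tall, loose, on the counter to the left of the board; leave it alone. Origin: centre of its underside.
Not all that is in view belongs to the job. Leave any purple look-alike of the chest alone.

How it is judged:
By the outcome, as a careful person would: the job done as asked, in the order asked, and still so for the second after the job is handed in, with the robot touching nothing.
It also fails if it takes over 48 s, if anything falls off the work surface, if the arm or the gripper's body presses on something with over 40 N, if the wrist force passes 120 N, or if a joint passes its speed limit or range.

## Working session

There is one attempt and no reset: what is moved stays moved. The work goes in short steps, Python scripts to look and compute and a shell command to move; the robot and the scene stay as the last step left them, time stands still between calls to the robot, and variables do not carry over. Pictures are saved under pics/ and viewed, at most 10 in all, crops included, and the job is handed in when it is done.

```bash
mkdir -p pics
cat > h.py <<'E'
import numpy as np, cv2
from rig import r
def ray(s,uv,z):
    f=s["img"].shape[0]/2/np.tan(np.radians(s["fov_y"])/2)
    d=np.array(s["rotation"])@np.array([(uv[0]-s["cx"])/f,(uv[1]-s["cy"])/f,1.])
    p=np.array(s["position"]); return p+d*(z-p[2])/d[2]
def proj(s,P):
    f=s["img"].shape[0]/2/np.tan(np.radians(s["fov_y"])/2)
    q=np.array(s["rotation"]).T@(np.array(P)-np.array(s["position"]))
    return np.array([s["cx"]+f*q[0]/q[2],s["cy"]+f*q[1]/q[2]])
E
python3 - <<'E'
from h import *
for n in("top","side"):
    s=r.snapshot(n); cv2.imwrite(f"pics/{n}0.png",s["img"][:,:,::-1])
    print(n,s["position"],np.round(s["rotation"],3).tolist(),s["fov_y"],s["cx"],s["cy"])
    for q in("board","felt","chest","pot","cup","lamp","carton"):
        z=0 if q in("board","lamp","carton") else .01
        for l in r.landmark_of(s,q)[:2]: print(q,np.round(l["xy"],1),round(l["confidence"],2),np.round(ray(s,l["xy"],z),4))
st=r.read_state();print(st["t"],np.round(st["ee_rot"],3),st["eef_pos"])
E
```

```text
top [0.31236565 0.01615211 1.72205077] [[-0.025, -0.99, 0.142], [-1.0, 0.023, -0.016], [0.012, -0.142, -0.99]] 45.37796850539023 314.4307447205659 203.9647385888844
board [316.4 160.2] 0.61 [ 0.7213 -0.0223  0.    ]
felt [315.3 160. ] 0.64 [ 0.7197 -0.018   0.01  ]
felt [317.6 160.5] 0.58 [ 0.7177 -0.0264  0.01  ]
chest [272.8 260.3] 0.89 [0.3585 0.1422 0.01  ]
chest [300.7 197.2] 0.66 [0.583  0.0383 0.01  ]
pot [346.3 171.3] 0.48 [ 0.6749 -0.1302  0.01  ]
cup [279.1 157.6] 0.56 [0.7317 0.1143 0.01  ]
lamp [453.2 204.9] 0.78 [ 0.5432 -0.5171  0.    ]
carton [186.3 193.2] 0.72 [0.6091 0.454  0.    ]
side [-0.08967214 -0.85340688  0.88061943] [[0.784, -0.382, 0.49], [-0.621, -0.469, 0.628], [-0.01, -0.796, -0.605]] 43.47813974170746 316.4245241686003 194.3508108342723
board [362.1 195.5] 0.57 [ 0.7217 -0.0281  0.    ]
felt [359.6 188.6] 0.73 [ 0.7292 -0.0085  0.01  ]
felt [307.8 198.8] 0.34 [0.5828 0.0483 0.01  ]
chest [309.9 201.7] 0.88 [0.5793 0.034  0.01  ]
chest [221.3 213.4] 0.73 [0.3591 0.1463 0.01  ]
pot [370.2 213.7] 0.82 [ 0.6742 -0.1117  0.01  ]
cup [328.4 170.6] 0.5 [0.7176 0.12   0.01  ]
lamp [451.1 327.9] 0.71 [ 0.5529 -0.4928  0.    ]
carton [243.8 139.6] 0.75 [0.6225 0.4561 0.    ]
0.8 [[-0.937  0.349  0.   ]
 [ 0.349  0.937  0.   ]
 [-0.     0.    -1.   ]] [0.21834494 0.58564846 0.23933107]
```

View pics/top0.png

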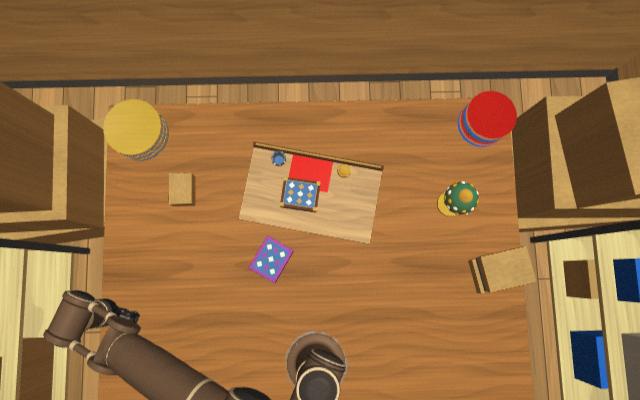

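View pics/side0.png

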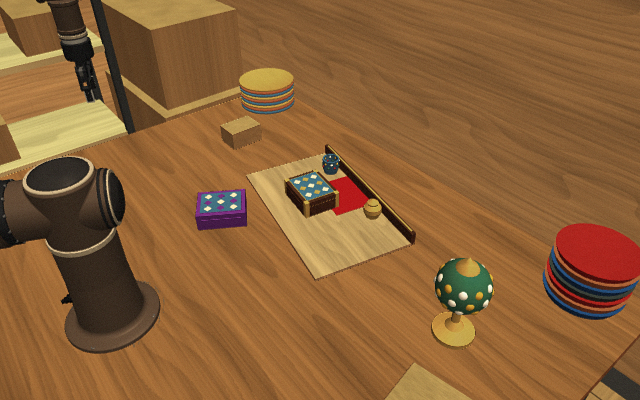

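Run:
```python
import cv2,numpy as np
a=cv2.imread("pics/top0.png")[135:250,230:390];b=cv2.imread("pics/side0.png")[135:285,240:420]
cv2.imwrite("pics/zt.png",cv2.resize(a,None,fx=5,fy=5,interpolation=cv2.INTER_CUBIC))
cv2.imwrite("pics/zs.png",cv2.resize(b,None,fx=4,fy=4,interpolation=cv2.INTER_CUBIC))
```

```text
(no output)
```

View pics/zt.png

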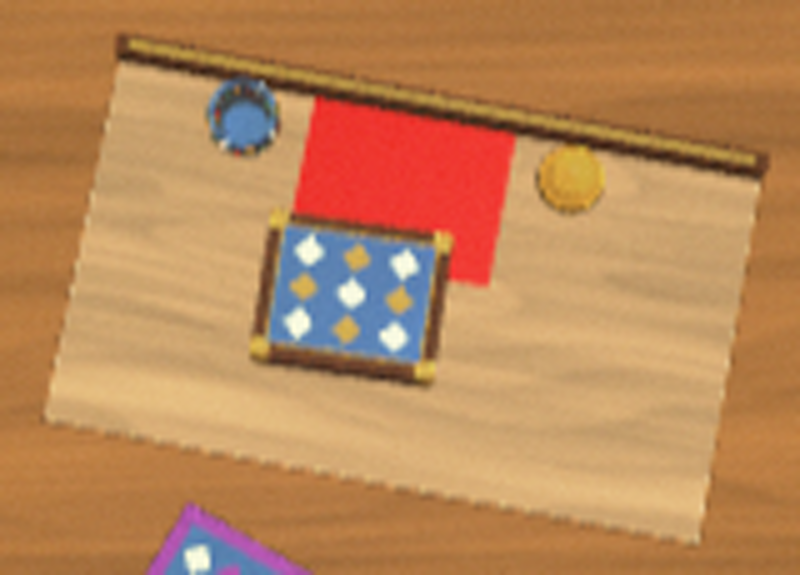

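View pics/zs.png

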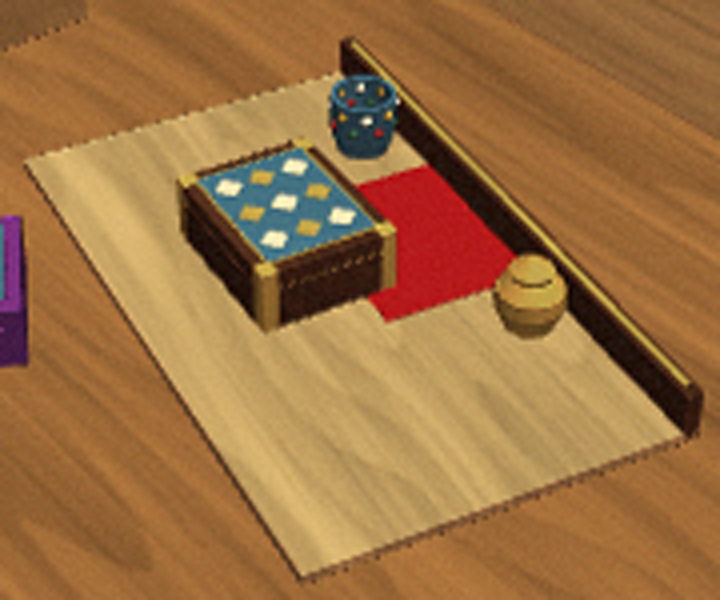

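```bash
cat > fit.py <<'E'
from h import *
from scipy.optimize import least_squares
S={n:r.snapshot(n) for n in("top","side")}
O={"top":(230,135,5),"side":(240,135,4)}
def W(p,q): c,s=np.cos(p[2]),np.sin(p[2]); return [p[0]+c*q[0]-s*q[1],p[1]+s*q[0]+c*q[1],q[2]]
def fit(obs,p0,off=False):
    def res(p):
        e=[]
        for cam,X,Y,q in obs:
            a,b,k=O[cam]; uv=np.array([a+(X+.5)/k-.5,b+(Y+.5)/k-.5])
            q=list(q); 
            if len(q)==4: q=[q[0],q[1]+p[3],q[2]]
            e.append(proj(S[cam],W(p,q))-uv)
        return np.concatenate(e)
    o=least_squares(res,p0,loss="soft_l1"); print(np.round(o.x,4),"\n",np.round(res(o.x).reshape(-1,2),1).tolist()); return o.x
t,s="top","side"
if __name__=="__main__":
    B=fit([(t,45,418,(-.27,.24,.01)),(t,700,543,(-.27,-.24,.01)),(t,118,68,(0,.24,.01)),(t,762,180,(0,-.24,.01)),
     (s,25,160,(-.27,.24,.01)),(s,302,578,(-.27,-.24,.01)),(s,693,438,(0,-.24,.01)),
     (t,317,97,(0,.075,.01,1)),(t,516,137,(0,-.075,.01,1)),(t,490,287,(-.115,-.075,.01,1)),
     (s,387,321,(-.115,-.075,.01,1)),(s,430,167,(0,.075,.01,1))],[.72,-.02,-.18,0])
    a,b=.0525,.065
    C=fit([(t,273,212,(a,b,.06)),(t,452,236,(a,-b,.06)),(t,433,383,(-a,-b,.06)),(t,252,359,(-a,b,.06)),
     (s,180,178,(-a,b,.06)),(s,303,143,(a,b,.06)),(s,395,228,(a,-b,.06)),(s,265,268,(-a,-b,.06)),(s,272,330,(-a,-b,.01)),(s,392,288,(a,-b,.01))],[.58,.035,-.1])
    # chest in felt frame
    c,q=np.cos(B[2]),np.sin(B[2]); d=C[:2]-B[:2]
    print("chest in felt mm,rad",1e3*(c*d[0]+q*d[1]),1e3*(-q*d[0]+c*d[1]-B[3]),C[2]-B[2])
    np.save("B.npy",B)
E
python3 fit.py
```

```text
[ 0.7238 -0.0283 -0.2114  0.019 ] 
 [[0.0, 0.5], [0.5, 0.3], [0.7, -1.3], [0.5, 0.3], [-0.3, -0.2], [0.4, -0.3], [-1.8, -0.8], [-0.1, 0.2], [0.3, -0.3], [-0.2, 0.1], [0.4, 0.3], [-0.2, -0.6]]
[ 0.5875  0.0396 -0.1521] 
 [[-0.4, -0.1], [0.3, -0.3], [0.3, -0.4], [-0.3, -0.4], [-1.5, 0.1], [0.2, -1.9], [0.8, 0.1], [-0.6, 2.2], [-1.9, 1.3], [1.2, -0.5]]
chest in felt mm,rad -147.47645461716246 18.8671280952871 0.05934778494463938
```

```bash
cat > w.py <<'E'
from h import *
B=np.load("B.npy"); st=r.read_state()
c,q=np.cos(B[2]),np.sin(B[2]); bx=np.array([c,q]);by=np.array([-q,c])
F=B[:2]+by*B[3]
d=np.array(st["eef_pos"])[:2]-F
R=np.array(st["ee_rot"]); a=np.arctan2(R[1,0],R[0,0])
print("t",round(st["t"],2),"felt xy mm",np.round([1e3*d@bx,1e3*d@by],1),"z",round(1e3*st["eef_pos"][2],1),"yaw err",round((a-(np.pi+B[2])+np.pi)%(2*np.pi)-np.pi,4),"F",np.round([st["wrist_force"][:2]@bx,st["wrist_force"][:2]@by,st["wrist_force"][2]],1),"op",round(st["opening"],4))
E
python3 w.py; python3 -m crank '[[0,0,0,0,-0.145]]' 30; python3 w.py
```

```text
t 0.9 felt xy mm [-623.   475.3] z 239.3 yaw err -0.1454 F [-0.1  0.9 -0.1] op 0.0854
t: 1.02
eef_pos: [0.2183, 0.5856, 0.2393]
ee_rot: [[-0.978, 0.206, 0.0], [0.206, 0.978, 0.0], [-0.0, 0.0, -1.0]]
wrist_force: [0.2, -0.4, -0.3]
opening: 0.0696
grip_force: 0.0
t 1.02 felt xy mm [-623.   475.3] z 239.3 yaw err 0.0036 F [ 0.2 -0.4 -0.3] op 0.0696
```

```bash
python3 -m crank '[[0,-48,-36,0,0],[0,-48,-36,0,0],[0,-48,-36,0,0],[0,-48,-36,0,0],[0,-48,-36,0,0]]' >/dev/null; python3 -m crank '[[0,-48,-36,0,0],[0,-48,-36,0,0],[0,-48,-36,0,0],[0,-48,-36,0,0],[0,-44,-33,0,0]]'>/dev/null; python3 -m crank '[[0,0,0,40,0],[0,0,0,40,0],[0,0,0,40,0],[0,0,0,0,0]]' >/dev/null; python3 w.py
```

```text
t 2.77 felt xy mm [-150.5  116.7] z 115.3 yaw err -0.0006 F [-0.6  0.4 -0.2] op -0.0
```

```bash
python3 -m crank '[[0,0,0,44,0],[0,-3,0,40,0],[0,0,0,0,0]]' >/dev/null; python3 w.py
python3 - <<'E'
from h import *
a=r.snapshot("top")["img"][135:250,230:390];b=r.snapshot("side")["img"][135:285,240:420]
f=lambda i:cv2.resize(i,(400,300),interpolation=cv2.INTER_CUBIC)
cv2.imwrite("pics/p1.png",np.hstack([f(a),f(b)])[:,:,::-1])
E
```

```text
t 3.15 felt xy mm [-145.9  117.5] z 33.8 yaw err -0.0003 F [ 0.4 -0.4  0.6] op -0.0002
```

View pics/p1.png

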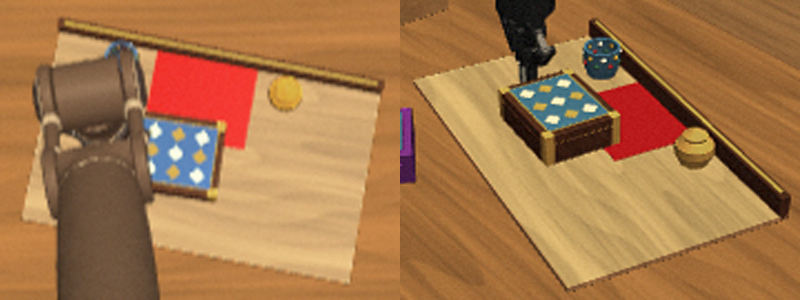

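The picture shows the shut fingers standing beside the chest's left face (side half, about (525,70)), clear of the cup at (602,58). I push slowly in −y.

```bash
python3 -m crank '[[0,0,-6,3,0],[0,0,-6,0,0],[0,0,-5,0,0],[0,0,-4,0,0]]' >/dev/null; python3 w.py;python3 -m crank '[[0,0,-4,0,0],[0,0,-4,0,0]]' >/dev/null; python3 w.py
```

```text
t 3.75 felt xy mm [-143.4   97.5] z 33.2 yaw err -0.0013 F [0.4 3.  1. ] op 0.0001
t 4.0 felt xy mm [-143.2   89.7] z 33.1 yaw err -0.0003 F [0.5 4.4 1.8] op 0.0001
```

```bash
python3 -m crank '[[0,0,-4,0,0],[0,0,-4,0,0],[0,0,-3,0,0],[0,0,0,0,0]]' >/dev/null; python3 w.py;python3 -m crank '[[0,0,25,0,0],[0,0,20,-40,0],[0,0,0,-60,0],[0.65,0,0,0,0]]' >/dev/null; python3 w.py
```

```text
t 4.5 felt xy mm [-144.4   77.4] z 32.0 yaw err -0.0005 F [0.7 2.2 1.1] op -0.0003
t 5.0 felt xy mm [-140.7  123.8] z 137.4 yaw err 0.0004 F [ 0.9 -0.8  0.1] op 0.0171
```

```bash
python3 -m crank '[[0.65,35,-42,0,0],[0.65,35,-42,0,0],[0.65,35,-40,0,0],[0.65,0,0,0,0]]' >/dev/null; python3 w.py
python3 - <<'E'
from h import *
a=r.snapshot("top")["img"][145:225,270:350];b=r.snapshot("side")["img"][155:235,270:350]
f=lambda i:cv2.resize(i,(400,400),interpolation=cv2.INTER_CUBIC)
cv2.imwrite("pics/p2.png",np.hstack([f(a),f(b)])[:,:,::-1])
E
```

```text
t 5.5 felt xy mm [-255.4   -4.4] z 129.2 yaw err -0.0028 F [-0.2 -0.2 -0.4] op 0.0554
```

View pics/p2.png

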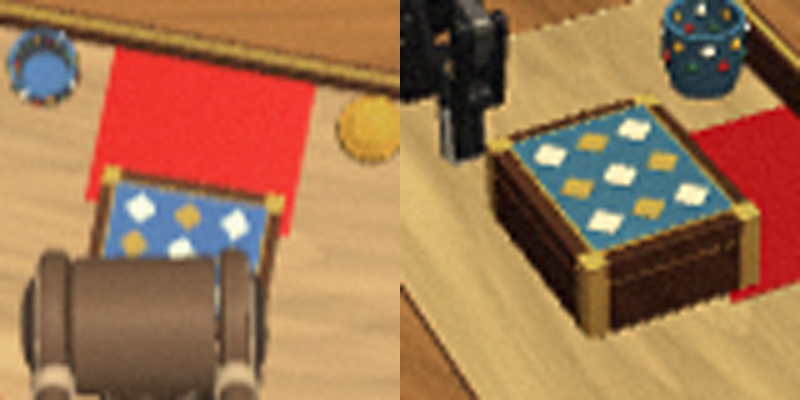

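The chest now sits near the felt's width; far top corners are at zoomed (104,172) and (286,197) in the top view. I fit those.

Run:
```python
import fit
from fit import *
fit.O={"top":(270,145,5),"side":(270,155,5)}
a,b=.0525,.065
for obs in ([(t,104,172,(a,b,.06)),(t,286,197,(a,-b,.06))],[(s,88,148,(-a,b,.06)),(s,248,95,(a,b,.06)),(s,360,210,(a,-b,.06)),(s,193,262,(-a,-b,.06)),(s,350,285,(a,-b,.01)),(s,195,335,(-a,-b,.01))]):
    C=fit.fit(obs,[.58,.02,-.2]); B=np.load("B.npy")
    c,q=np.cos(B[2]),np.sin(B[2]); d=C[:2]-B[:2]
    print("felt",1e3*(c*d[0]+q*d[1]),1e3*(-q*d[0]+c*d[1]-B[3]),C[2]-B[2])
```

```text
Traceback (most recent call last):
AttributeError: 'function' object has no attribute 'fit'
```

Run:
```python
from fit import *
O.update({"top":(270,145,5),"side":(270,155,5)})
a,b=.0525,.065
for obs in ([(t,104,172,(a,b,.06)),(t,286,197,(a,-b,.06))],[(s,88,148,(-a,b,.06)),(s,248,95,(a,b,.06)),(s,360,210,(a,-b,.06)),(s,193,262,(-a,-b,.06)),(s,350,285,(a,-b,.01)),(s,195,335,(-a,-b,.01))]):
    C=fit(obs,[.58,.02,-.2]); B=np.load("B.npy")
    c,q=np.cos(B[2]),np.sin(B[2]); d=C[:2]-B[:2]
    print("felt",1e3*(c*d[0]+q*d[1]),1e3*(-q*d[0]+c*d[1]-B[3]),C[2]-B[2])
```

```text
[ 0.5788  0.0171 -0.1618] 
 [[-0.0, -0.0], [0.0, 0.0]]
felt -151.2518234057772 -4.99884616000125 0.04960482523857762
[ 0.582   0.0188 -0.1771] 
 [[-1.0, -1.3], [0.1, -1.2], [0.8, -0.0], [-0.5, 1.5], [2.4, -0.6], [-0.5, 1.5]]
felt -148.5037592186769 -2.6791891492355773 0.034296634694373496
```

```bash
python3 -m crank '[[0.65,0,0,50,0],[0.65,0,0,48,0],[0.65,-10,0,0,0],[0.65,-10,0,0,0],[0.65,-8,0,0,0]]' >/dev/null; python3 w.py;python3 -m crank '[[0.65,-7,0,0,0],[0.65,-7,0,0,0],[0.65,-7,0,0,0],[0.65,-7,0,0,0]]' >/dev/null; python3 w.py
```

```text
t 6.42 felt xy mm [-2.175e+02 -2.000e-01] z 36.7 yaw err -0.0003 F [-0.2  0.   0.5] op 0.0554
t 6.92 felt xy mm [-193.5   -1. ] z 34.2 yaw err -0.0004 F [-3.7 -0.3  2.3] op 0.0556
```

```bash
python3 -m crank '[[0.65,-7,0,0,0],[0.65,-7,0,0,0],[0.65,-7,0,0,0],[0.65,-7,0,0,0],[0.65,-7,0,0,0]]' >/dev/null; python3 w.py;python3 -m crank '[[0.65,-6,0,0,0],[0.65,-6,0,0,0],[0.65,-6,0,0,0],[0.65,-6,0,0,0]]' >/dev/null; python3 w.py
python3 - <<'E'
from h import *
a=r.snapshot("top")["img"][135:215,270:370];b=r.snapshot("side")["img"][145:245,290:415]
f=lambda i:cv2.resize(i,(400,320),interpolation=cv2.INTER_CUBIC)
cv2.imwrite("pics/p3.png",np.hstack([f(a),f(b)])[:,:,::-1])
E
```

```text
t 7.55 felt xy mm [-157.7   -0.9] z 34.2 yaw err -0.0004 F [-3.3  0.6  1.4] op 0.0552
t 8.05 felt xy mm [-133.8   -1. ] z 34.2 yaw err -0.0004 F [-2.7 -0.2  1.1] op 0.0555
```

View pics/p3.png

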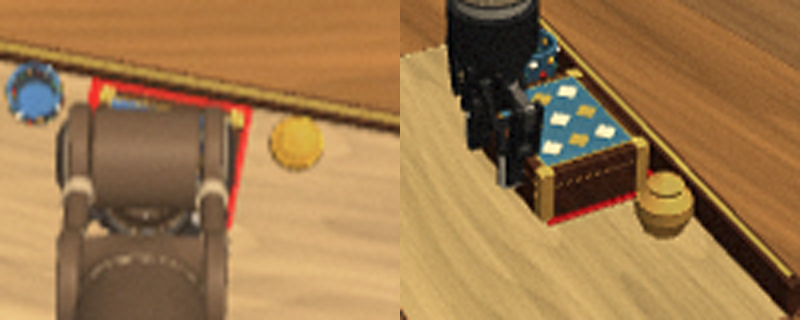

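The chest is square, with red showing on both sides (top view about (97,95) and (240,160)) and a thin strip left in front of the rail. I push the last stretch slowly, watching the force.

```bash
python3 -m crank '[[0.65,-5,0,0,0],[0.65,-4,0,0,0],[0.65,-3,0,0,0]]' >/dev/null; python3 w.py;python3 -m crank '[[0.65,-2,0,0,0],[0.65,-2,0,0,0]]' >/dev/null; python3 w.py; python3 -m crank '[[0.65,-1.5,0,0,0]]' >/dev/null; python3 w.py
```

```text
t 8.53 felt xy mm [-122.1   -0.9] z 34.3 yaw err -0.0004 F [-3.6  0.1  1.6] op 0.0552
t 8.78 felt xy mm [-118.3   -0.9] z 34.3 yaw err -0.0004 F [-3.2 -0.4  1.1] op 0.0554
t 8.9 felt xy mm [-117.5   -0.9] z 34.2 yaw err -0.0004 F [-6.6  1.4  4.5] op 0.0552
```

```bash
python3 -m crank '[[0.65,-1.5,0,0,0]]' >/dev/null; python3 w.py;python3 -m crank '[[0.65,-1.5,0,0,0]]' >/dev/null; python3 w.py
```

```text
t 9.03 felt xy mm [-117.5   -1. ] z 34.0 yaw err -0.0005 F [-9.4 -0.5  6.1] op 0.0553
t 9.15 felt xy mm [-117.6   -1. ] z 33.8 yaw err -0.0004 F [-12.7   0.9   8.3] op 0.0555
```

```bash
python3 -m crank '[[0.65,-2,0,0,0],[0.65,0,0,0,0]]' >/dev/null; python3 w.py;python3 -m crank '[[0.65,8,0,0,0],[0.65,25,0,0,0],[0.65,30,0,-50,0],[0.65,60,0,-60,0],[0.65,60,0,-40,0]]' >/dev/null; python3 -m crank '[[0.65,40,60,0,0],[0.65,30,60,0,0],[0.65,0,60,0,0],[0.65,0,60,0,0],[0.65,0,0,0,0]]' >/dev/null; python3 w.py
python3 - <<'E'
from h import *
a=r.snapshot("top")["img"][135:215,270:370];b=r.snapshot("side")["img"][145:245,290:415]
f=lambda i:cv2.resize(i,None,fx=400/i.shape[1],fy=400/i.shape[1],interpolation=cv2.INTER_CUBIC)
cv2.imwrite("pics/p4.png",np.hstack([f(a),f(b)])[:,:,::-1])
E
```

```text
t 9.4 felt xy mm [-117.7   -1. ] z 33.4 yaw err -0.0004 F [-14.2  -0.   10.8] op 0.0553
t 10.65 felt xy mm [-331.8  232. ] z 164.5 yaw err 0.0043 F [-0.3 -1.3 -0.1] op 0.0557
```

View pics/p4.png

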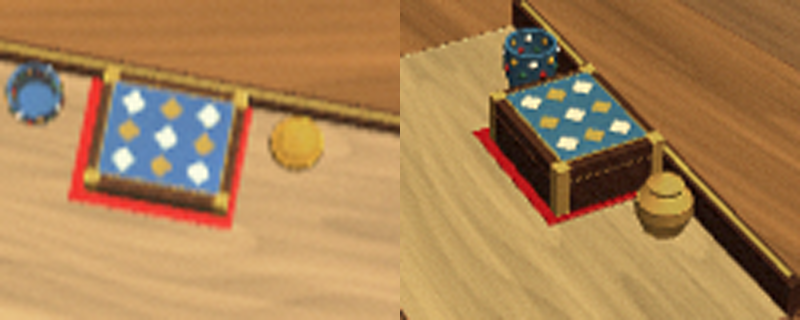

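Arm clear; chest against the rail, felt margin showing left, front and right, pot and cup unmoved. A numeric check from the top corners:

Run:
```python
from fit import *
O.update({"top":(270,135,4),"side":(290,145,3.2)})
a,b=.0525,.065
for obs in ([(t,105,70,(a,b,.06)),(t,247,95,(a,-b,.06)),(t,228,213,(-a,-b,.06)),(t,85,187,(-a,b,.06))],[(s,90,97,(-a,b,.06)),(s,192,66,(a,b,.06)),(s,263,135,(a,-b,.06)),(s,153,167,(-a,-b,.06)),(s,155,216,(-a,-b,.01))]):
    C=fit(obs,[.68,.0,-.2]); B=np.load("B.npy")
    c,q=np.cos(B[2]),np.sin(B[2]); d=C[:2]-B[:2]
    print("felt",1e3*(c*d[0]+q*d[1]),1e3*(-q*d[0]+c*d[1]-B[3]),C[2]-B[2])
```

```text
[ 0.6723 -0.0016 -0.1958] 
 [[-0.1, 0.4], [0.3, 0.3], [0.2, -0.5], [-0.4, -0.3]]
felt -55.895760730989 -3.6013067889072228 0.01564397289985267
[ 0.6755  0.     -0.229 ] 
 [[-0.5, -2.0], [-0.0, -1.4], [0.2, 0.7], [0.6, 1.0], [-0.3, 0.1]]
felt -53.12006731917689 -1.4076890374584567 -0.01760707679299689
```

```bash
python3 -c "
from rig import r
print(r.finish_job())"
```

```text
the job is handed in; nothing more can be done
None
```

The chest stands against the rail, within the felt from side to side and about 2–3 mm off its middle line. It was square as far as the pictures can tell (within about 0.02 rad). The pot and cup look unmoved, the lamp and carton were never approached, the arm is clear, and the job was handed in at about 11 s.

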